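# Assemble the sample filter tower

## Task

Assemble the filter tower on its round metal stand, one part at a time from the bottom up: the deep cup into the stand's collar, the steel sieve on the cup, the square filter cartridge on the sieve, and the knobbed lid on top. Each part must sit fully home and level in the one below, and be let go. Leave the computer mouse, the white carton and the amber jar where they are.

Things in the scene. Friction and masses are not known exactly. Their poses are not given: they have to be found in the camera images.
- stand: Fixed round dark steel foot, diameter 100, 10 thick, with an upright aluminium collar in its middle (inner diameter 62, outer 72, its top 22 above the bench). Origin: centre of the underside, on the bench; z up, yaw has no meaning. The collar's floor is 10 above the origin.
- cup: Deep plain round cup of white plastic, open on top: outer diameter 57, height 50, wall 3, inner floor 4 above the underside, foot chamfered 3. Origin: centre of the underside; z up through the mouth. Starts upright. Seated in the stand, its origin is 10 above the stand's origin.
- sieve: Low round dish of bare steel with a floor dotted with dark holes. It stands on a round plug, diameter 45, 8 long, foot chamfered 3. Body above it: outer diameter 62, from 8 to 34 above the origin, open on top, bore diameter 51, 20 deep. Origin: centre of the plug's underside; z up. Starts upright. Seated, the plug is in the cup's mouth, the body on its rim: origin 42 above the cup's.
- cartridge: Square white plastic block with a round socket in its top, a dark dot on the socket floor. It stands on a round plug, diameter 45, 8 long, foot chamfered 3. Block: 62 by 62 (along its x, y), from 8 to 34 above the origin; socket diameter 51, 12 deep. Origin: centre of the plug's underside; z up. Starts upright, yaw within 0.6 rad; any final yaw. Seated on the sieve: origin 26 above the sieve's.
- lid: Flat round white plastic lid with an upright knob. It stands on a round plug, diameter 45, 8 long, foot chamfered 3. Above it a disc of diameter 62 from 8 to 14 above the origin, then the knob, diameter 24, from 14 to 40. Origin: centre of the plug's underside; z up. Starts upright. Seated: origin 26 above the cartridge's (knob top 144 above the bench).
- mouse: Loose black computer mouse, 100 long (its x axis), 58 wide, 38 high (with its wheel). Bystander, not to be disturbed. Origin: centre of the underside.
- carton: Loose plain white carton, 90 long (its x axis) by 42 by 40 high. Bystander, not to be disturbed. Origin: centre of the underside.
- jar: Loose capped amber jar, diameter 44, 55 high. Bystander, not to be disturbed. Origin: centre of the underside.
There are look-alikes about, which are no part of the job. What is shaped like the cartridge but pink is not meant. Leave any brown look-alike of the lid alone.

How it is judged:
By the outcome, as a careful person would: the job done as asked, in the order asked, and still so for the second after the job is handed in, with the robot touching nothing.
It also fails if it takes over 115 s, if anything falls off the work surface, if the arm or the gripper's body presses on something with over 40 N, if the wrist force passes 120 N, or if a joint passes its speed limit or range.

## Robot

A 6-joint arm with a two-finger parallel gripper is mounted at the origin on the work surface. World frame = base frame: x ahead of the robot, y to its left, z up, the work surface at z = 0. Lengths are in m, angles in degrees, forces in N, time in s.
With the tool pointing down it reaches from about 0.275 to 0.975 m from the base axis. Payload 8.4 kg.
Tool frame: the origin (TCP) lies at the very end of the fingers, on their centre line; the grasp point (between the pads) lies 19 mm behind it; z points along the fingers, y is the line along which they close (so a half turn about z gives the same grasp; the last joint's range is limited). The gripper opens to 92 mm and grips with 3 to 60 N. Pads are 20 mm wide; open, the fingers measure 128 mm over their backs; the gripper's body (75 mm by 189 mm) begins 69 mm behind the grasp point.
Start: joints at [76.352, 20.225, 93.587, -0, 66.188, -0.138], TCP at [0.146, 0.608, 0.215] pointing down, gripper open.
Joint ranges: [-150.9, 150.9], [-52.94, 120.26], [3.33, 152.33], [-74.26, 254.26], [0, 154.13], [-172.89, 172.89]. Speed limits (degrees/s): [127.2, 127.2, 159.86, 180, 180, 180].

## Interface

Orientations are given as a 3x3 rotation matrix whose columns are the frame's x, y, z axes.
In Python, from cell import ctrl, grab_frame, camera_info, workorder, models gives the robot as it stands.
- The arm moves only by the shell command python3 -m crank 'ROWS' [FORCE]. ROWS is a JSON object of lists of equal length, an entry for each row: "dp": the shift along the tool's x, y, z in units of 50 mm (1.0 is 50 mm), a list of three; "delta_rot": the turn, a rotation vector about the tool's x, y, z in units of 6 degrees (1.0 is 6 degrees), a list of three; "grip": the gripper command: -1 is shut, 1 is fully open, values between are in proportion. In form: {"dp": [[tx, ty, tz], ...], "delta_rot": [[wx, wy, wz], ...], "grip": [grip, ...]}. A call has 1 to 20 rows; each row is the pose to reach, as a shift and turn from the pose commanded when the call began, along the tool's axes at that moment; what a row does not reach only later rows make up. A row lasts 1/10 s, in which the tool goes at most 50 mm and 8.59 degrees, less where a joint would pass 70% of its speed; a pose out of reach is approached as far as the arm can. A call with a gripper value outside its range is refused whole. The fingers move at their own pace and stop on an object; FORCE is the grip in N (left out, the last holds). Time passes only in rows, so rows that repeat a pose let the fingers close. It gives the time, the measured TCP pose, the force, the opening and the grip force at its end, in the units of the state.
- ctrl.sense(): the state, without advancing time (a new reading comes with each control period).
- grab_frame(name): name is "scene" or "top"; returns the picture (480x640x3 uint8, red, green, blue); there is no depth.
- camera_info(name): a dict with "K" (3x3 intrinsics, pixels), "dist" ([k1, k2, p1, p2, k3] as OpenCV has them; the pictures are not rectified), "xyz" and "orientation" of the camera in the world. Camera axes: x right, y up, looking along -z (the intrinsics and any distortion apply to the point x, -y, -z); pixel columns grow to the right and rows downward; lengths in m; the calibration is good to about 2 mm. A picture is of the moment at which its call begins. camera_info takes no time and is no camera call.
- workorder.sign_off(): hands the job in; it is judged then, once.
Trained networks look in the newest picture that a camera, given by its name, has taken for a name from the list of things; names that differ only in an ending like _2 or _b are one class to them, and where a whole thing is asked for, a point or a joint stands for the part that bears it (a point fixed in the world has none). Each returns a list of dicts, best first, with "score" (0 to 1); they miss things now and then, are a little off and sometimes report something else, mostly with a low value. They report only what shows in the picture. A call takes as long as a camera call. They do not tell look-alikes from the thing itself.
- models.find_in(name, camera): "location" ([x, y, z] in m, in world coordinates, good to about 4 mm: the middle of the surface that is visible of it).
- models.silhouettes(name, camera): "region" (480x640 bool, what is visible of it).
The state is a dict: "time": time; "q": joint angles; "joint_vel": joint speeds; "joint_efforts": joint torques, N m; "tool_pos": TCP position; "ee_rot": TCP orientation; "wrist_force": force on the tool from outside, world axes, zero at the start; "ft_torque": the same for the moment, N m; "gripper_width": finger opening in m; "grasp_force": force on a finger pad.
Only numpy, scipy, OpenCV 4.12 (cv2) and the standard library are available. Lean on these libraries where they do the work, as an engineer would, in place of code of your own. Each camera call takes 0.05 s, during which the arm holds its last target. There are 200 camera calls.

## Working session

There is one attempt and no reset: what is moved stays moved. The work goes in short steps, Python scripts to look and compute and a shell command to move; the robot and the scene stay as the last step left them, time stands still between calls to the robot, and variables do not carry over. Pictures are saved under pics/ and viewed, at most 14 in all, crops included, and the job is handed in when it is done.

```bash
ls; mkdir -p pics
python3 - <<'E'
from cell import ctrl, grab_frame, camera_info
import cv2
s=ctrl.sense(); print(s['time'],s['tool_pos'],s['ee_rot'],s['gripper_width'])
for n in ('scene','top'):
    im=grab_frame(n); cv2.imwrite(f'pics/{n}0.png',im[:,:,::-1]); c=camera_info(n); print(n,c)
E
```

```text
pics
0.0 [0.1459093  0.60722845 0.2138607 ] [[-9.72327517e-01  2.33621727e-01 -2.96557292e-04]
 [ 2.33621914e-01  9.72326576e-01 -1.35290894e-03]
 [-2.77183864e-05 -1.38475287e-03 -9.99999041e-01]] 0.0917110917076184
scene {'K': array([[513.28812431,   0.        , 322.96740507],
       [  0.        , 513.28812431, 231.50852582],
       [  0.        ,   0.        ,   1.        ]]), 'dist': array([0.0319482, 0.       , 0.       , 0.       , 0.       ]), 'xyz': array([0.86831839, 0.36667377, 0.88275994]), 'orientation': array([[-0.69972237, -0.62393769,  0.3479804 ],
       [ 0.71440294, -0.6139107 ,  0.33577089],
       [ 0.00412877,  0.48354462,  0.87530997]])}
top {'K': array([[479.24568582,   0.        , 309.46418671],
       [  0.        , 479.24568582, 236.30671929],
       [  0.        ,   0.        ,   1.        ]]), 'dist': array([-0.04524553,  0.        ,  0.        ,  0.        ,  0.        ]), 'xyz': array([0.40701284, 0.04676777, 1.05759101]), 'orientation': array([[-0.03113727,  0.99106348, -0.12970599],
       [-0.99924495, -0.02784863,  0.02709205],
       [ 0.02323781,  0.13045163,  0.99118231]])}
```

View pics/scene0.png

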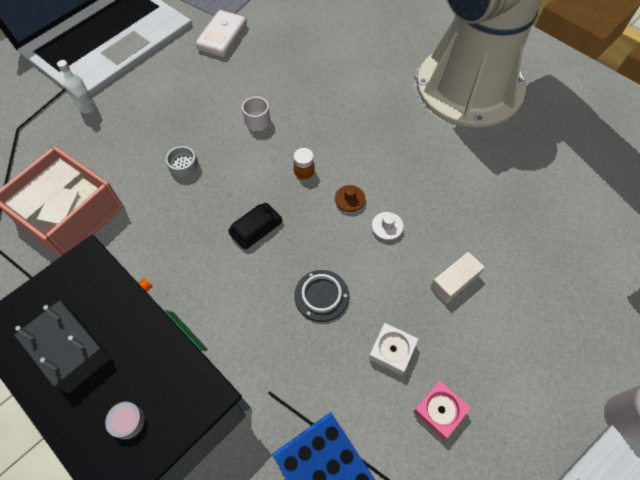

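View pics/top0.png

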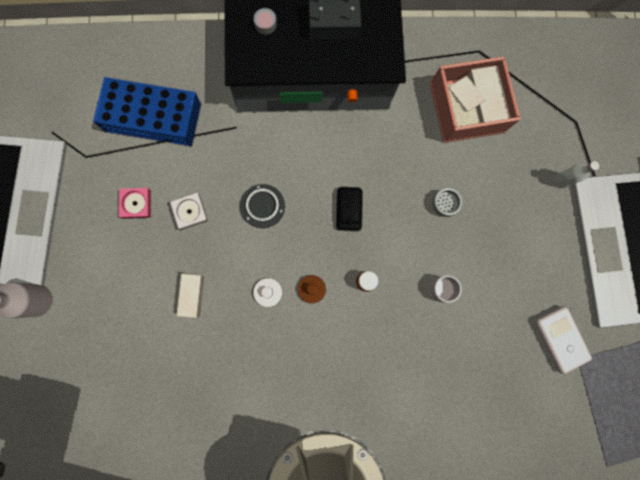

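```bash
cat > h.py <<'E'
import numpy as np, cv2
from cell import ctrl, grab_frame, camera_info, models
def cam(n):
    c=camera_info(n); R=np.array(c['orientation'])@np.diag([1,-1,-1]); return np.array(c['K']),np.array(c['dist']),R,np.array(c['xyz'])
def proj(n,P):
    K,d,R,t=cam(n); P=np.atleast_2d(np.asarray(P,float)); q=(P-t)@R
    return cv2.projectPoints(q.reshape(-1,1,3),np.zeros(3),np.zeros(3),K,d)[0].reshape(-1,2)
def ray(n,uv):
    K,d,R,t=cam(n); p=cv2.undistortPoints(np.array(uv,float).reshape(-1,1,2),K,d).reshape(-1,2)
    return t,np.c_[p,np.ones(len(p))]@R.T
def at_z(n,uv,z):
    t,r=ray(n,uv); return t+r*((z-t[2])/r[:,2])[:,None]
def tri(uv1,uv2,a='scene',b='top'):
    (t1,r1),(t2,r2)=ray(a,[uv1]),ray(b,[uv2]); A=np.c_[r1[0],-r2[0]]; s=np.linalg.lstsq(A,t2-t1,rcond=None)[0]
    p,q=t1+s[0]*r1[0],t2+s[1]*r2[0]; return (p+q)/2,np.linalg.norm(p-q)
E
python3 - <<'E'
from h import *
for n in ('scene','top'):
    grab_frame(n)
    for k in 'stand cup sieve cartridge lid mouse carton jar'.split():
        for d in models.find_in(k,n): 
            p=np.array(d['location']); print(n,k,round(d['score'],2),p.round(3),proj(n,p).round(0)[0])
print(ctrl.sense()['time'])
E
```

```text
scene stand 0.79 [0.62  0.124 0.01 ] [321. 297.]
scene cup 0.63 [0.43  0.281 0.044] [459. 276.]
scene cup 0.61 [ 0.42  -0.269  0.032] [256. 112.]
scene sieve 0.6 [ 0.614 -0.289  0.018] [181. 162.]
scene cartridge 0.88 [0.627 0.402 0.025] [442. 411.]
scene cartridge 0.63 [0.607 0.283 0.025] [393. 350.]
scene lid 0.94 [0.433 0.024 0.016] [351. 200.]
scene lid 0.55 [0.427 0.119 0.012] [389. 228.]
scene mouse 0.96 [ 0.609 -0.07   0.032] [253. 222.]
scene carton 0.85 [0.43  0.28  0.037] [458. 278.]
scene jar 0.81 [ 0.451 -0.091  0.052] [304. 162.]
top stand 0.81 [0.612 0.121 0.01 ] [262. 207.]
top stand 0.59 [0.425 0.114 0.014] [267. 292.]
top cup 0.84 [ 0.418 -0.278  0.01 ] [446. 290.]
top sieve 0.68 [ 0.612 -0.292  0.016] [447. 202.]
top cartridge 0.65 [0.626 0.396 0.025] [136. 203.]
top cartridge 0.6 [0.601 0.278 0.02 ] [190. 213.]
top lid 0.81 [0.424 0.114 0.013] [267. 292.]
top lid 0.8 [0.434 0.014 0.01 ] [313. 286.]
top mouse 0.73 [ 0.606 -0.07   0.034] [349. 205.]
top mouse 0.32 [0.427 0.116 0.013] [266. 291.]
top carton 0.6 [0.422 0.276 0.045] [188. 295.]
top jar 0.79 [ 0.438 -0.098  0.053] [367. 282.]
1.0
```

The scene view shows the stand at (321,296), cup (257,113), sieve (182,163), white lid (388,227), and white cartridge (393,349). The jar is at (304,163), mouse (255,226) and carton (458,277). The top view agrees.

Candidates:
- **Cartridge:** white (393,349) or pink (442,411). White fits, since pink is excluded.
- **Lid:** white (388,227) or brown (351,199). White fits, since brown is excluded.

I'll confirm both in one enlarged crop and fit the poses from silhouettes in both views.

```bash
cat > fit.py <<'E'
from h import *
from scipy.optimize import minimize
a=np.linspace(0,2*np.pi,48,endpoint=False)
ring=lambda r,z:np.c_[r*np.cos(a),r*np.sin(a),0*a+z]/1000
sq=lambda h,z:np.array([[x,y,z] for x in(-h,h) for y in(-h,h)])/1000
S=dict(stand=[[ring(50,0),ring(50,10),ring(36,22)]],cup=[[ring(25.5,0),ring(28.5,3),ring(28.5,50)]],
 sieve=[[ring(22.5,3),ring(19.5,0),ring(22.5,8)],[ring(31,8),ring(31,34)]],
 cartridge=[[ring(19.5,0),ring(22.5,8)],[sq(31,8),sq(31,34)]],
 lid=[[ring(19.5,0),ring(22.5,8)],[ring(31,8),ring(31,14)],[ring(12,14),ring(12,40)]])
def render(k,n,p,up=4):
    c,s=np.cos(p[3]),np.sin(p[3]); R=np.array([[c,-s,0],[s,c,0],[0,0,1]])
    m=np.zeros((480,640),np.uint8)
    for part in S[k]:
        uv=proj(n,np.vstack(part)@R.T+p[:3]); cv2.fillConvexPoly(m,cv2.convexHull((uv*256).round().astype(np.int32)),255,cv2.LINE_AA,8)
    return m/255.
def fit(k,guess,views=('scene','top'),regs=None,freez=True):
    regs=regs or {}
    for n in views:
        if n in regs: continue
        grab_frame(n); best=None
        uv=proj(n,np.array(guess)+[0,0,.02])[0]
        for d in models.silhouettes(k,n):
            r=d['region']; 
            if r.sum()<50: continue
            c=np.argwhere(r).mean(0)[::-1]; e=np.hypot(*(c-uv))
            if e<20 and (best is None or e<best[0]): best=(e,r)
        if best: regs[n]=best[1].astype(float)
    cost=lambda v:sum(np.abs(render(k,n,np.r_[v[:2],v[2] if freez else guess[2],v[3]])-r).sum() for n,r in regs.items())+1e4*0*v[2]
    out=None
    for y0 in ((-.4,0,.4) if k=='cartridge' else (0,)):
        x0=np.r_[guess,y0]; sim=np.vstack([x0]+[x0+np.eye(4)[i]*[.008,.008,.006,.2][i] for i in range(4)])
        o=minimize(cost,x0,method='Nelder-Mead',options=dict(initial_simplex=sim,xatol=1e-4,fatol=.1,maxiter=400))
        if out is None or o.fun<out.fun: out=o
    print(k,list(regs),out.x.round(4),'cost',round(out.fun,1),'area',[int(r.sum()) for r in regs.values()]); return out.x
E
python3 - <<'E'
from fit import *
G=dict(stand=(.616,.122,0),cup=(.42,-.275,0),sieve=(.613,-.29,0),cartridge=(.604,.281,0),lid=(.426,.117,0))
for k in G: fit(k,G[k])
im=grab_frame('scene'); c=im[170:450,310:510]
cv2.imwrite('pics/crop1.png',cv2.resize(c,None,fx=2.1,fy=2.1,interpolation=cv2.INTER_CUBIC)[:,:,::-1]); print(ctrl.sense()['time'])
E
```

```text
stand ['scene', 'top'] [ 0.6164  0.1198 -0.0009  0.1298] cost 244.8 area [2284, 1585]
cup ['scene', 'top'] [ 0.4184 -0.2755 -0.0113  0.3638] cost 174.2 area [794, 662]
sieve ['scene', 'top'] [ 0.6114 -0.2902 -0.0042  0.4716] cost 207.0 area [780, 661]
cartridge ['scene', 'top'] [ 6.039e-01  2.801e-01 -5.000e-04  3.093e-01] cost 195.8 area [1528, 911]
lid ['scene', 'top'] [ 0.4245  0.1124 -0.0016  0.2187] cost 187.4 area [703, 617]
2.05
```

View pics/crop1.png

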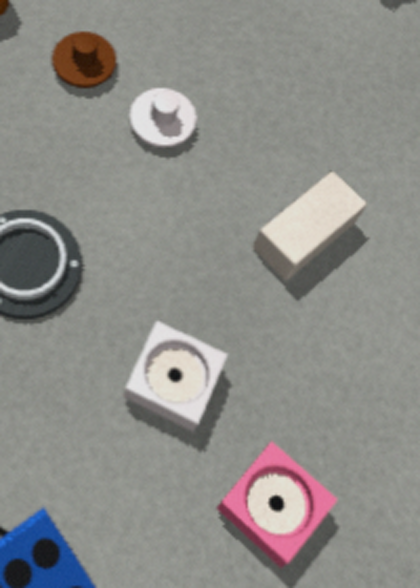

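The crop shows the white cartridge at crop pixel (175,375), with the pink one apart from it at (278,503). The white lid is at (163,115) and the brown one at (85,58), so the white ones are meant. The cup's fitted height is off, so I'll overlay fits with the base on the bench to check.

Run:
```python
from fit import *
G=dict(stand=(.6164,.1198,0),cup=(.42,-.275,0),sieve=(.613,-.29,0),cartridge=(.604,.28,0),lid=(.425,.113,0))
ims={n:grab_frame(n) for n in('scene','top')}
rows=[]
for n in ims: rows.append([])
for k in G:
    v=fit(k,G[k],freez=False); v[2]=0
    for i,n in enumerate(ims):
        im=cv2.resize(ims[n],None,fx=3,fy=3,interpolation=cv2.INTER_CUBIC)[:,:,::-1].copy()
        m=(cv2.resize(render(k,n,v),None,fx=3,fy=3)>.5).astype(np.uint8)
        cv2.drawContours(im,cv2.findContours(m,0,1)[0],-1,(0,255,0),1)
        u=(proj(n,v[:3]+[0,0,.02])[0]*3).astype(int); rows[i].append(im[u[1]-79:u[1]+79,u[0]-79:u[0]+79])
out=np.vstack([np.hstack(r) for r in rows]); cv2.imwrite('pics/ov.png',out); print(out.shape)
```

```text
stand ['scene', 'top'] [ 0.6164  0.1193  0.0047 -0.0661] cost 335.2 area [2255, 1518]
cup ['scene', 'top'] [ 0.4203 -0.2711  0.0024 -0.0561] cost 214.0 area [819, 641]
sieve ['scene', 'top'] [ 0.6107 -0.289   0.0025  0.1364] cost 223.0 area [771, 667]
cartridge ['scene', 'top'] [ 6.044e-01  2.802e-01 -3.000e-04  3.082e-01] cost 223.1 area [1510, 905]
lid ['scene', 'top'] [0.4242 0.1127 0.0038 0.1426] cost 132.3 area [733, 650]
(316, 790, 3)
```

View pics/ov.png

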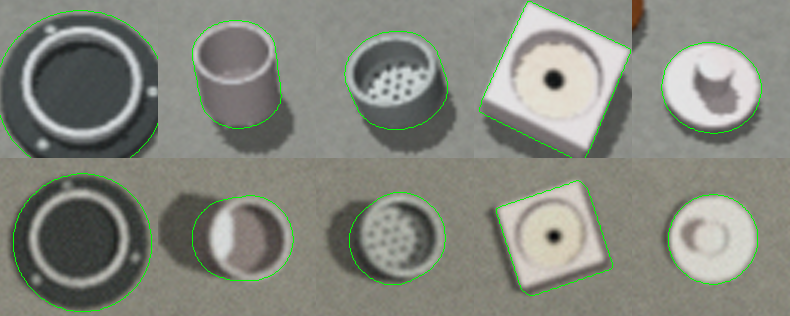

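The overlays fit all five parts in both views with their bases on the bench. I'll turn the tool square to the world and move above the cup.

```bash
python3 -m crank '{"dp":[[-9.45,-15.83,0],[-9.45,-15.83,0],[-9.45,-15.83,0],[-9.45,-15.83,0],[-9.45,-15.83,0],[-9.45,-15.83,0],[-9.45,-15.83,0],[-9.45,-15.83,0],[-9.45,-15.83,0],[-9.45,-15.83,0],[-9.45,-15.83,0],[-9.45,-15.83,0],[-9.45,-15.83,0],[-9.45,-15.83,0],[-9.45,-15.83,0],[-9.45,-15.83,0],[-9.45,-15.83,0],[-9.45,-15.83,0],[-9.45,-15.83,0],[-9.45,-15.83,0]],"delta_rot":[[0,0,-2.25],[0,0,-2.25],[0,0,-2.25],[0,0,-2.25],[0,0,-2.25],[0,0,-2.25],[0,0,-2.25],[0,0,-2.25],[0,0,-2.25],[0,0,-2.25],[0,0,-2.25],[0,0,-2.25],[0,0,-2.25],[0,0,-2.25],[0,0,-2.25],[0,0,-2.25],[0,0,-2.25],[0,0,-2.25],[0,0,-2.25],[0,0,-2.25]],"grip":[1,1,1,1,1,1,1,1,1,1,1,1,1,1,1,1,1,1,1,1]}' 20; python3 -c "
from cell import ctrl;s=ctrl.sense();print(s['q'],s['ee_rot'],s['joint_vel'])"
```

```text
time: 5.15
tool_pos: [0.4212, -0.275, 0.2145]
ee_rot: [[-1.0, 0.003, 0.001], [0.003, 1.0, -0.001], [-0.001, -0.001, -1.0]]
wrist_force: [0.8, 0.2, -0.1]
gripper_width: 0.0921
grasp_force: 0.0
[-3.32921014e+01  9.29343595e+00  1.08297433e+02 -2.02689642e-02
  6.23610910e+01 -1.23116059e+02] [[-9.99995630e-01  2.90873245e-03  5.28853886e-04]
 [ 2.90835016e-03  9.99995510e-01 -7.22211154e-04]
 [-5.30952231e-04 -7.20669906e-04 -9.99999599e-01]] [ 2.44685593 -2.28866767  3.5819463   0.93398441  1.01047607  1.99005957]
```

```bash
python3 -m crank '{"dp":[[0,0.04,1],[0,0.04,2],[0,0.04,3],[0,0.04,3.6],[0,0.04,3.85],[0,0.04,3.85],[0,0.04,3.85],[0,0.04,3.85],[0,0.04,3.85],[0,0.04,3.85],[0,0.04,3.85],[0,0.04,3.85],[0,0.04,3.85],[0,0.04,3.85]],"delta_rot":[[0,0,0],[0,0,0],[0,0,0],[0,0,0],[0,0,0],[0,0,0],[0,0,0],[0,0,0],[0,0,0],[0,0,0],[0,0,0],[0,0,0],[0,0,0],[0,0,0]],"grip":[1,1,1,1,1,1,1,-1,-1,-1,-1,-1,-1,-1]}' 20
```

```text
time: 6.55
tool_pos: [0.4207, -0.2704, 0.0224]
ee_rot: [[-1.0, 0.0, 0.0], [0.0, 1.0, -0.0], [-0.0, -0.0, -1.0]]
wrist_force: [0.3, -0.1, 6.3]
gripper_width: 0.0555
grasp_force: 20.0
```

```bash
python3 -m crank '{"dp":[[0,0,-0.5],[0,0,-1.5],[0,0,-2.5],[-3.91,7.8,-2.5],[-3.91,7.8,-2.5],[-3.91,7.8,-2.5],[-3.91,7.8,-2.5],[-3.91,7.8,-2.5],[-3.91,7.8,-2.5],[-3.91,7.8,-2.5],[-3.91,7.8,-2.5],[-3.91,7.8,-2.5],[-3.91,7.8,-2.5],[-3.91,7.8,-1.2],[-3.91,7.8,-1.2],[-3.91,7.8,-1.2],[-3.91,7.8,-1.2]],"delta_rot":[[0,0,0],[0,0,0],[0,0,0],[0,0,0],[0,0,0],[0,0,0],[0,0,0],[0,0,0],[0,0,0],[0,0,0],[0,0,0],[0,0,0],[0,0,0],[0,0,0],[0,0,0],[0,0,0],[0,0,0]],"grip":[-1,-1,-1,-1,-1,-1,-1,-1,-1,-1,-1,-1,-1,-1,-1,-1,-1]}' 20
python3 - <<'E'
from h import *
t=[]
for n in('scene','top'):
    im=grab_frame(n); u=proj(n,[.6164,.1196,.06])[0].astype(int)
    t.append(cv2.resize(im[u[1]-66:u[1]+66,u[0]-66:u[0]+66],None,fx=3,fy=3,interpolation=cv2.INTER_CUBIC)[:,:,::-1])
cv2.imwrite('pics/hand1.png',np.hstack(t))
E
```

```text
time: 8.25
tool_pos: [0.6161, 0.119, 0.0826]
ee_rot: [[-1.0, 0.001, -0.001], [0.001, 1.0, -0.0], [0.001, -0.0, -1.0]]
wrist_force: [0.6, 0.3, -0.2]
gripper_width: 0.0556
grasp_force: 20.0
```

View pics/hand1.png

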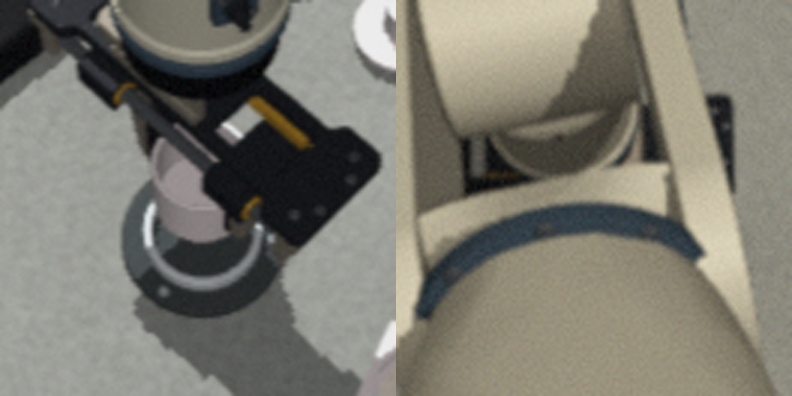

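The cup is held upright over the collar, which shows around crop pixel (205,230). The arm hides the top view. I'll lower it gently and watch the force.

```bash
python3 -m crank '{"dp":[[0,0,0.3],[0,0,0.6],[0,0,0.7],[0,0,0.8],[0,0,0.8]],"delta_rot":[[0,0,0],[0,0,0],[0,0,0],[0,0,0],[0,0,0]],"grip":[-1,-1,-1,-1,-1]}' 20;  python3 -m crank '{"dp":[[0,0,0.07],[0,0,0.13],[0,0,0.19],[0,0,0.19],[0,0,0.19]],"delta_rot":[[0,0,0],[0,0,0],[0,0,0],[0,0,0],[0,0,0]],"grip":[-1,-1,-1,-1,-1]}' 20
```

```text
time: 8.85
tool_pos: [0.6156, 0.1196, 0.0411]
ee_rot: [[-1.0, 0.0, -0.001], [0.0, 1.0, -0.0], [0.001, -0.0, -1.0]]
wrist_force: [-0.2, -0.4, -0.9]
gripper_width: 0.0556
grasp_force: 20.0
time: 9.35
tool_pos: [0.6161, 0.1197, 0.0326]
ee_rot: [[-1.0, 0.0, 0.0], [0.0, 1.0, 0.0], [-0.0, 0.0, -1.0]]
wrist_force: [-0.3, 0.0, -0.9]
gripper_width: 0.0557
grasp_force: 20.0
```

```bash
python3 -m crank '{"dp":[[0,0,0.02],[0,0,0.02],[0,0,0.02],[0,0,0.02],[0,0,0.02],[0,0,0.02],[0,0,0.02],[0,0,-1],[0,0,-2],[0,0,-3],[0,0,-3]],"delta_rot":[[0,0,0],[0,0,0],[0,0,0],[0,0,0],[0,0,0],[0,0,0],[0,0,0],[0,0,0],[0,0,0],[0,0,0],[0,0,0]],"grip":[-1,-1,1,1,1,1,1,1,1,1,1]}' 20
python3 - <<'E'
from cell import ctrl
s=ctrl.sense(); print(s['tool_pos'],(([.611,-.2895,.18]-s['tool_pos'])*[-1,1,-1]/.05).round(2))
E
```

```text
time: 10.45
tool_pos: [0.6202, 0.1205, 0.19]
ee_rot: [[-1.0, 0.0, 0.011], [0.0, 1.0, 0.002], [-0.011, 0.002, -1.0]]
wrist_force: [-0.4, 0.2, 0.6]
gripper_width: 0.0919
grasp_force: 0.0
[0.62017905 0.12047095 0.18995349] [ 0.18 -8.2   0.2 ]
```

```bash
python3 -m crank '{"dp":[[0.1,-8.18,0],[0.1,-8.18,0],[0.1,-8.18,0],[0.1,-8.18,0],[0.1,-8.18,0],[0.1,-8.18,0],[0.1,-8.18,0],[0.1,-8.18,0],[0.1,-8.18,0],[0.1,-8.18,0],[0.1,-8.18,0],[0.1,-8.18,1],[0.1,-8.18,2],[0.1,-8.18,2.5],[0.1,-8.18,2.5],[0.1,-8.18,2.5]],"delta_rot":[[0,0,0],[0,0,0],[0,0,0],[0,0,0],[0,0,0],[0,0,0],[0,0,0],[0,0,0],[0,0,0],[0,0,0],[0,0,0],[0,0,0],[0,0,0],[0,0,0],[0,0,0],[0,0,0]],"grip":[1,1,1,1,1,1,1,1,1,1,1,1,1,1,1,1]}' 20
python3 - <<'E'
from fit import *
v=fit('cup',(.616,.12,.01)); v=fit('cup',(.616,.12,.01),freez=False)
t=[]
for n in('scene','top'):
    im=cv2.resize(grab_frame(n),None,fx=4,fy=4,interpolation=cv2.INTER_CUBIC)[:,:,::-1].copy()
    m=(cv2.resize(render('cup',n,[*v[:2],.01,0]),None,fx=4,fy=4)>.5).astype(np.uint8)
    cv2.drawContours(im,cv2.findContours(m,0,1)[0],-1,(0,255,0),1)
    u=(4*proj(n,[.6164,.1196,.03])[0]).astype(int)
    t.append(im[u[1]-180:u[1]+180,u[0]-180:u[0]+180])
cv2.imwrite('pics/cup2.png',np.hstack(t))
E
```

```text
time: 12.05
tool_pos: [0.6116, -0.2879, 0.0581]
ee_rot: [[-1.0, -0.001, -0.0], [-0.001, 1.0, 0.0], [0.0, 0.0, -1.0]]
wrist_force: [0.8, -0.0, 0.0]
gripper_width: 0.0921
grasp_force: 0.0
cup ['scene', 'top'] [0.6157 0.1186 0.0068 0.1301] cost 174.5 area [1048, 651]
cup ['scene', 'top'] [0.6162 0.1188 0.0153 0.001 ] cost 231.1 area [1021, 617]
```

View pics/cup2.png

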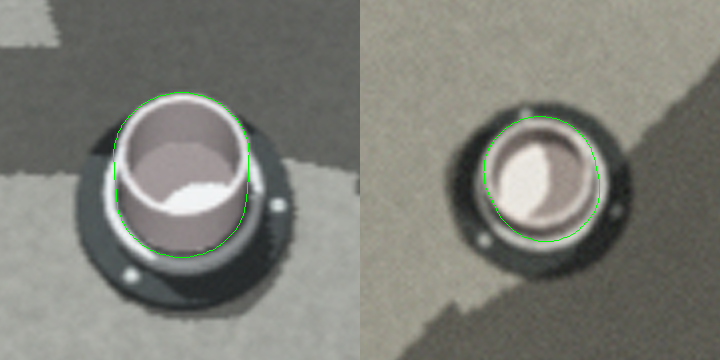

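The cup stands upright and home in the collar: its rim is at (182,150) in the left crop and (541,175) in the right. Next I'll grasp the sieve.

```bash
python3 -m crank '{"dp":[[0,-0.03,0.6],[0,-0.03,0.9],[0,-0.03,1.0],[0,-0.03,1.0],[0,-0.03,1.0],[0,-0.03,1.0],[0,-0.03,1.0],[0,-0.03,1.0],[0,-0.03,1.0],[0,-0.03,1.0],[0,-0.03,1.0]],"delta_rot":[[0,0,0],[0,0,0],[0,0,0],[0,0,0],[0,0,0],[0,0,0],[0,0,0],[0,0,0],[0,0,0],[0,0,0],[0,0,0]],"grip":[1,1,1,1,-1,-1,-1,-1,-1,-1,-1]}' 25
python3 -c "
from cell import ctrl
s=ctrl.sense(); print(s['tool_pos'],(([.616,.1193,.15]-s['tool_pos'])*[-1,1,-1]/.05).round(2))"
```

```text
time: 13.65
tool_pos: [0.6113, -0.2908, 0.0082]
ee_rot: [[-1.0, 0.0, 0.001], [0.0, 1.0, -0.0], [-0.001, -0.0, -1.0]]
wrist_force: [-0.8, 0.6, 6.5]
gripper_width: 0.0617
grasp_force: 25.0
[ 0.61131642 -0.29081049  0.00819207] [-0.09  8.2  -2.84]
```

```bash
python3 -m crank '{"dp":[[0,0,-0.5],[0,0,-1.5],[0,0,-2.8],[-0.1,8.2,-2.8],[-0.1,8.2,-2.8],[-0.1,8.2,-2.8],[-0.1,8.2,-2.8],[-0.1,8.2,-2.8],[-0.1,8.2,-2.8],[-0.1,8.2,-2.8],[-0.1,8.2,-2.8],[-0.1,8.2,-2.8],[-0.1,8.2,-2.8],[-0.1,8.2,-2.1],[-0.1,8.2,-1.6],[-0.1,8.2,-1.4],[-0.1,8.2,-1.4],[-0.1,8.2,-1.4]],"delta_rot":[[0,0,0],[0,0,0],[0,0,0],[0,0,0],[0,0,0],[0,0,0],[0,0,0],[0,0,0],[0,0,0],[0,0,0],[0,0,0],[0,0,0],[0,0,0],[0,0,0],[0,0,0],[0,0,0],[0,0,0],[0,0,0]],"grip":[-1,-1,-1,-1,-1,-1,-1,-1,-1,-1,-1,-1,-1,-1,-1,-1,-1,-1]}' 25
python3 -m crank '{"dp":[[0,0,0.1],[0,0,0.2],[0,0,0.25],[0,0,0.28],[0,0,0.28],[0,0,0.28]],"delta_rot":[[0,0,0],[0,0,0],[0,0,0],[0,0,0],[0,0,0],[0,0,0]],"grip":[-1,-1,-1,-1,-1,-1]}' 25
```

```text
time: 15.45
tool_pos: [0.6167, 0.1183, 0.0783]
ee_rot: [[-1.0, 0.001, 0.001], [0.001, 1.0, -0.0], [-0.001, -0.0, -1.0]]
wrist_force: [0.2, 0.2, -1.7]
gripper_width: 0.0617
grasp_force: 25.0
time: 16.05
tool_pos: [0.6161, 0.1193, 0.0636]
ee_rot: [[-1.0, 0.0, 0.0], [0.0, 1.0, 0.0], [-0.0, 0.0, -1.0]]
wrist_force: [0.2, 0.7, -0.5]
gripper_width: 0.0618
grasp_force: 25.0
```

```bash
python3 -m crank '{"dp":[[0,0,0.03],[0,0,0.06],[0,0,0.09],[0,0,0.09]],"delta_rot":[[0,0,0],[0,0,0],[0,0,0],[0,0,0]],"grip":[-1,-1,-1,-1]}' 25
```

```text
time: 16.45
tool_pos: [0.6164, 0.1192, 0.0602]
ee_rot: [[-1.0, 0.0, 0.001], [0.0, 1.0, 0.0], [-0.001, 0.0, -1.0]]
wrist_force: [-3.6, -0.5, 9.2]
gripper_width: 0.062
grasp_force: 25.0
```

```bash
python3 -m crank '{"dp":[[0,0,-0.01],[0,0,-0.01],[0,0,-0.01],[0,0,-0.01],[0,0,-0.01],[0,0,-0.6],[0,0,-1.6],[0,0,-2],[0.24,3.22,-2],[0.24,3.22,-2],[0.24,3.22,-2],[0.24,3.22,-2],[0.24,3.22,-2],[0.24,3.22,-1],[0.24,3.22,-0.4],[0.24,3.22,-0.4],[0.24,3.22,-0.4]],"delta_rot":[[0,0,0],[0,0,0],[0,0,0],[0,0,0],[0,0,0],[0,0,0],[0,0,0],[0,0,0],[0,0,-1],[0,0,-2],[0,0,-2.94],[0,0,-2.94],[0,0,-2.94],[0,0,-2.94],[0,0,-2.94],[0,0,-2.94],[0,0,-2.94]],"grip":[1,1,1,1,1,1,1,1,1,1,1,1,1,1,1,1,1]}' 25
python3 - <<'E'
from fit import *
v=fit('sieve',(.616,.119,.052)); v=fit('sieve',(.616,.119,.052),freez=False)
t=[]
for n in('scene','top'):
    im=cv2.resize(grab_frame(n),None,fx=3,fy=3,interpolation=cv2.INTER_CUBIC)[:,:,::-1].copy()
    m=(cv2.resize(render('sieve',n,[*v[:2],.052,0]),None,fx=3,fy=3)>.5).astype(np.uint8)
    cv2.drawContours(im,cv2.findContours(m,0,1)[0],-1,(0,255,0),1)
    u=(3*proj(n,[.612,.18,.06])[0]).astype(int)
    t.append(im[u[1]-195:u[1]+195,u[0]-195:u[0]+195])
cv2.imwrite('pics/sieve2.png',np.hstack(t))
E
```

```text
time: 18.15
tool_pos: [0.6044, 0.2787, 0.0793]
ee_rot: [[-0.954, -0.301, -0.001], [-0.301, 0.954, -0.001], [0.001, -0.0, -1.0]]
wrist_force: [0.7, 0.5, 1.9]
gripper_width: 0.0919
grasp_force: 0.0
sieve ['scene', 'top'] [0.6165 0.1184 0.0481 0.2659] cost 221.0 area [1097, 739]
sieve ['scene', 'top'] [0.616  0.1188 0.0513 0.2006] cost 206.0 area [1123, 741]
```

View pics/sieve2.png

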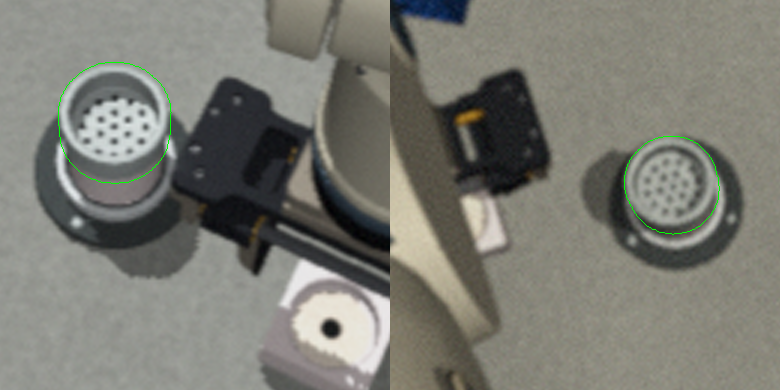

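The sieve sits level on the cup, with its rim at (115,95) left and (672,180) right, and the fit gives z 0.048–0.051. I'll grasp the white cartridge.

```bash
python3 -m crank '{"dp":[[0,0,0.6],[0,0,1.1],[0,0,1.36],[0,0,1.36],[0,0,1.36],[0,0,1.36],[0,0,1.36],[0,0,1.36],[0,0,1.36],[0,0,1.36],[0,0,1.36]],"delta_rot":[[0,0,0],[0,0,0],[0,0,0],[0,0,0],[0,0,0],[0,0,0],[0,0,0],[0,0,0],[0,0,0],[0,0,0],[0,0,0]],"grip":[1,1,1,1,-1,-1,-1,-1,-1,-1,-1]}' 25
python3 -c "
from cell import ctrl
s=ctrl.sense(); R=s['ee_rot'];print(s['tool_pos'],((R.T@([.6163,.1191,.17]-s['tool_pos']))/.05).round(2))"
```

```text
time: 19.75
tool_pos: [0.6045, 0.2805, 0.012]
ee_rot: [[-0.953, -0.303, 0.001], [-0.303, 0.953, 0.001], [-0.001, 0.0, -1.0]]
wrist_force: [-1.0, 0.7, 6.4]
gripper_width: 0.0622
grasp_force: 29.3
[0.60453498 0.28046776 0.01200264] [ 0.75 -3.15 -3.16]
```

```bash
python3 -m crank '{"dp":[[0,0,-0.5],[0,0,-1.5],[0,0,-2.5],[0,0,-3.1],[0.75,-3.15,-3.1],[0.75,-3.15,-3.1],[0.75,-3.15,-3.1],[0.75,-3.15,-3.1],[0.75,-3.15,-3.1],[0.75,-3.15,-2.5],[0.75,-3.15,-2.0],[0.75,-3.15,-1.9],[0.75,-3.15,-1.9],[0.75,-3.15,-1.9]],"delta_rot":[[0,0,0],[0,0,0],[0,0,0],[0,0,0],[0,0,0],[0,0,0],[0,0,0],[0,0,0],[0,0,0],[0,0,0],[0,0,0],[0,0,0],[0,0,0],[0,0,0]],"grip":[-1,-1,-1,-1,-1,-1,-1,-1,-1,-1,-1,-1,-1,-1]}' 25
python3 -m crank '{"dp":[[0,0,0.1],[0,0,0.2],[0,0,0.28],[0,0,0.3],[0,0,0.3],[0,0,0.3]],"delta_rot":[[0,0,0],[0,0,0],[0,0,0],[0,0,0],[0,0,0],[0,0,0]],"grip":[-1,-1,-1,-1,-1,-1]}' 25
```

```text
time: 21.15
tool_pos: [0.6168, 0.1198, 0.1071]
ee_rot: [[-0.953, -0.304, 0.001], [-0.304, 0.953, 0.0], [-0.001, -0.0, -1.0]]
wrist_force: [0.0, 0.4, -0.5]
gripper_width: 0.0619
grasp_force: 29.3
time: 21.75
tool_pos: [0.6162, 0.1187, 0.0912]
ee_rot: [[-0.953, -0.303, 0.0], [-0.303, 0.953, 0.0], [-0.0, -0.0, -1.0]]
wrist_force: [-0.5, -0.7, -1.3]
gripper_width: 0.0622
grasp_force: 29.3
```

```bash
python3 -m crank '{"dp":[[0,0,0.02],[0,0,0.04],[0,0,0.04],[0,0,0.04]],"delta_rot":[[0,0,0],[0,0,0],[0,0,0],[0,0,0]],"grip":[-1,-1,-1,-1]}' 25
python3 -c "
from cell import ctrl
s=ctrl.sense(); R=s['ee_rot'];print(s['tool_pos'],((R.T@([.4244,.1126,.10]-s['tool_pos']))/.05).round(2))"
```

```text
time: 22.15
tool_pos: [0.6165, 0.1188, 0.09]
ee_rot: [[-0.953, -0.303, 0.001], [-0.303, 0.953, 0.0], [-0.001, -0.0, -1.0]]
wrist_force: [-1.4, -0.2, 5.5]
gripper_width: 0.0623
grasp_force: 29.3
[0.61648671 0.11876107 0.08999573] [ 3.7   1.05 -0.2 ]
```

```bash
python3 -m crank '{"dp":[[0,0,-0.01],[0,0,-0.01],[0,0,-0.01],[0,0,-0.01],[0,0,-0.01],[0,0,-0.6],[0,0,-1.6],[0,0,-2],[3.7,1.05,-2],[3.7,1.05,-2],[3.7,1.05,-2],[3.7,1.05,-2],[3.7,1.05,-2],[3.7,1.05,-1],[3.7,1.05,-0.2],[3.7,1.05,-0.2],[3.7,1.05,-0.2]],"delta_rot":[[0,0,0],[0,0,0],[0,0,0],[0,0,0],[0,0,0],[0,0,0],[0,0,0],[0,0,0],[0,0,0],[0,0,0],[0,0,0],[0,0,0],[0,0,0],[0,0,0],[0,0,0],[0,0,0],[0,0,0]],"grip":[1,1,1,1,1,1,1,1,1,0.3,0.3,0.3,0.3,0.3,0.3,0.3,0.3]}' 25
python3 - <<'E'
from fit import *
v=fit('cartridge',(.616,.119,.078)); v=fit('cartridge',(.616,.119,.078),freez=False)
t=[]
for n in('scene','top'):
    im=cv2.resize(grab_frame(n),None,fx=3,fy=3,interpolation=cv2.INTER_CUBIC)[:,:,::-1].copy()
    m=(cv2.resize(render('cartridge',n,[*v[:2],.078,v[3]]),None,fx=3,fy=3)>.5).astype(np.uint8)
    cv2.drawContours(im,cv2.findContours(m,0,1)[0],-1,(0,255,0),1)
    u=(3*proj(n,[.56,.119,.07])[0]).astype(int)
    t.append(im[u[1]-195:u[1]+195,u[0]-195:u[0]+195])
cv2.imwrite('pics/cart2.png',np.hstack(t))
E
```

```text
time: 23.85
tool_pos: [0.4242, 0.1128, 0.0993]
ee_rot: [[-0.953, -0.303, -0.001], [-0.303, 0.953, -0.0], [0.001, 0.0, -1.0]]
wrist_force: [0.0, 0.0, -0.2]
gripper_width: 0.0598
grasp_force: 0.0
cartridge ['scene', 'top'] [0.6163 0.1171 0.0762 0.3089] cost 241.6 area [1589, 957]
cartridge ['scene', 'top'] [0.6174 0.1176 0.0774 0.316 ] cost 181.7 area [1618, 1003]
```

View pics/cart2.png

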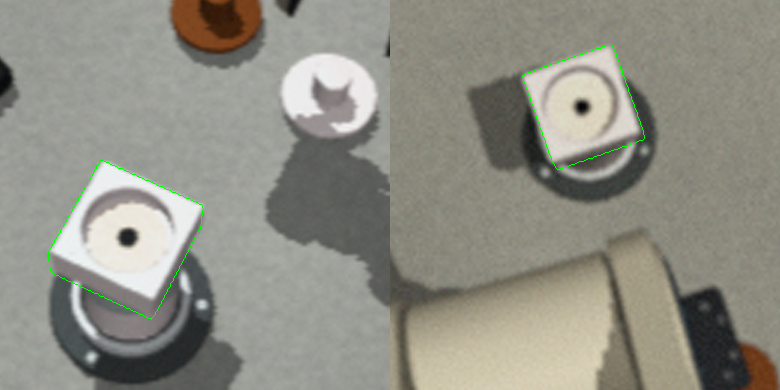

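The cartridge is level on the sieve: dot at (127,237) left and (582,107) right, fit z about 0.077. Now I'll grasp the white lid by its knob.

```bash
python3 -m crank '{"dp":[[0,0,0.6],[0,0,1.2],[0,0,1.5],[0,0,1.62],[0,0,1.62],[0,0,1.62],[0,0,1.62],[0,0,1.62],[0,0,1.62],[0,0,1.62],[0,0,1.62]],"delta_rot":[[0,0,0],[0,0,0],[0,0,0],[0,0,0],[0,0,0],[0,0,0],[0,0,0],[0,0,0],[0,0,0],[0,0,0],[0,0,0]],"grip":[0.3,0.3,0.3,0.3,0.3,-1,-1,-1,-1,-1,-1]}' 25
python3 -c "
from cell import ctrl
s=ctrl.sense(); R=s['ee_rot'];print(s['tool_pos'],((R.T@([.6165,.1182,.20]-s['tool_pos']))/.05).round(2))"
```

```text
time: 25.45
tool_pos: [0.4241, 0.1128, 0.0184]
ee_rot: [[-0.953, -0.303, 0.001], [-0.303, 0.953, 0.0], [-0.001, -0.0, -1.0]]
wrist_force: [-0.7, -0.1, 6.2]
gripper_width: 0.0229
grasp_force: 25.0
[0.42414284 0.11280736 0.018426  ] [-3.7  -1.06 -3.63]
```

```bash
python3 -m crank '{"dp":[[0,0,-0.5],[0,0,-1.5],[0,0,-2.5],[0,0,-3.4],[0,0,-3.6],[-3.7,-1.06,-3.6],[-3.7,-1.06,-3.6],[-3.7,-1.06,-3.6],[-3.7,-1.06,-3.6],[-3.7,-1.06,-3.6],[-3.7,-1.06,-3.6],[-3.7,-1.06,-3.0],[-3.7,-1.06,-2.5],[-3.7,-1.06,-2.5],[-3.7,-1.06,-2.5],[-3.7,-1.06,-2.5]],"delta_rot":[[0,0,0],[0,0,0],[0,0,0],[0,0,0],[0,0,0],[0,0,0],[0,0,0],[0,0,0],[0,0,0],[0,0,0],[0,0,0],[0,0,0],[0,0,0],[0,0,0],[0,0,0],[0,0,0]],"grip":[-1,-1,-1,-1,-1,-1,-1,-1,-1,-1,-1,-1,-1,-1,-1,-1]}' 25
python3 - <<'E'
from fit import *
t=[]
p=np.array(ctrl.sense()['tool_pos']); im0=grab_frame('scene')
for n,z,k in(('scene',p[2]-.0184,'lid'),('scene',.078,'cartridge')):
    im=cv2.resize(im0,None,fx=3,fy=3,interpolation=cv2.INTER_CUBIC)[:,:,::-1].copy()
    m=(cv2.resize(render(k,n,[p[0],p[1],z,.31]),None,fx=3,fy=3)>.5).astype(np.uint8)
    cv2.drawContours(im,cv2.findContours(m,0,1)[0],-1,(0,255,0),1)
    u=(3*proj(n,[.616,.119,.1])[0]).astype(int)
    t.append(im[u[1]-195:u[1]+195,u[0]-195:u[0]+195])
cv2.imwrite('pics/lid2.png',np.hstack(t))
E
```

```text
time: 27.05
tool_pos: [0.6166, 0.1184, 0.1446]
ee_rot: [[-0.953, -0.303, 0.002], [-0.303, 0.953, 0.0], [-0.002, -0.0, -1.0]]
wrist_force: [1.4, -0.1, 0.2]
gripper_width: 0.023
grasp_force: 25.0
```

View pics/lid2.png

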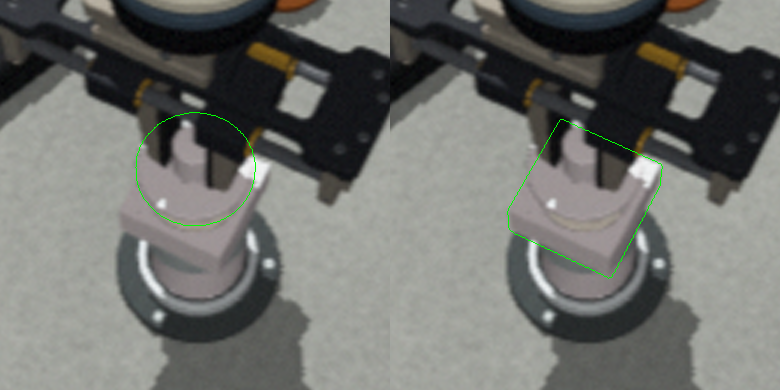

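The lid, at (195,185), is level in the grip and centred over the cartridge, and both outlines match. I'll lower it.

```bash
python3 -m crank '{"dp":[[0,0,0.1],[0,0,0.2],[0,0,0.3],[0,0,0.38],[0,0,0.38],[0,0,0.38]],"delta_rot":[[0,0,0],[0,0,0],[0,0,0],[0,0,0],[0,0,0],[0,0,0]],"grip":[-1,-1,-1,-1,-1,-1]}' 25
python3 -m crank '{"dp":[[0,0,0.02],[0,0,0.04],[0,0,0.05],[0,0,0.05]],"delta_rot":[[0,0,0],[0,0,0],[0,0,0],[0,0,0]],"grip":[-1,-1,-1,-1]}' 25
```

```text
time: 27.7
tool_pos: [0.6162, 0.1182, 0.1239]
ee_rot: [[-0.953, -0.303, -0.0], [-0.303, 0.953, -0.0], [0.0, 0.0, -1.0]]
wrist_force: [-0.7, -0.1, -0.1]
gripper_width: 0.0231
grasp_force: 25.0
time: 28.1
tool_pos: [0.6166, 0.1183, 0.1225]
ee_rot: [[-0.953, -0.303, 0.001], [-0.303, 0.953, 0.0], [-0.001, -0.0, -1.0]]
wrist_force: [-1.9, -0.1, 4.3]
gripper_width: 0.0236
grasp_force: 25.0
```

Contact came at TCP z 0.1225, where a seated lid should be (0.1224). I'll release, rise and retreat toward the robot's side for the final look.

```bash
python3 -m crank '{"dp":[[0,0,-0.01],[0,0,-0.01],[0,0,-0.01],[0,0,-0.01],[0,0,-0.01],[0,0,-0.5],[0,0,-1.3],[0,0,-2.2],[4,1,-2.5],[4,1,-2.5],[4,1,-2.5],[4,1,-2.5],[4,1,-2.5],[4,1,-2.5],[4,1,-2.5]],"delta_rot":[[0,0,0],[0,0,0],[0,0,0],[0,0,0],[0,0,0],[0,0,0],[0,0,0],[0,0,0],[0,0,0],[0,0,0],[0,0,0],[0,0,0],[0,0,0],[0,0,0],[0,0,0]],"grip":[0.3,0.3,0.3,0.3,0.3,0.3,0.3,0.3,0.3,0.3,0.3,0.3,0.3,0.3,0.3]}' 25
python3 - <<'E'
from fit import *
v=fit('lid',(.616,.118,.104)); v[:3]=[.6165,.1182,.104]
t=[]
for n in('scene','top'):
    im0=grab_frame(n)
    for k in('mouse','carton','jar'):
        for d in models.find_in(k,n)[:1]: print(n,k,np.round(d['location'],3),round(d['score'],2))
    im=cv2.resize(im0,None,fx=3,fy=3,interpolation=cv2.INTER_CUBIC)[:,:,::-1].copy()
    m=(cv2.resize(render('lid',n,v),None,fx=3,fy=3)>.5).astype(np.uint8)
    cv2.drawContours(im,cv2.findContours(m,0,1)[0],-1,(0,255,0),1)
    u=(3*proj(n,[.616,.119,.1])[0]).astype(int)
    t.append(im[u[1]-195:u[1]+195,u[0]-195:u[0]+195])
cv2.imwrite('pics/final.png',np.hstack(t))
E
```

```text
time: 29.6
tool_pos: [0.4119, 0.1056, 0.2471]
ee_rot: [[-0.953, -0.303, 0.002], [-0.303, 0.953, 0.0], [-0.002, -0.0, -1.0]]
wrist_force: [1.0, -0.9, -0.5]
gripper_width: 0.0597
grasp_force: 0.0
lid ['scene', 'top'] [0.6164 0.1177 0.1005 0.1168] cost 239.1 area [984, 737]
scene mouse [ 0.613 -0.067  0.031] 0.94
scene carton [0.43 0.28 0.04] 0.76
scene jar [ 0.453 -0.096  0.05 ] 0.71
top mouse [ 0.602 -0.07   0.035] 0.66
top jar [ 0.441 -0.097  0.054] 0.81
```

View pics/final.png

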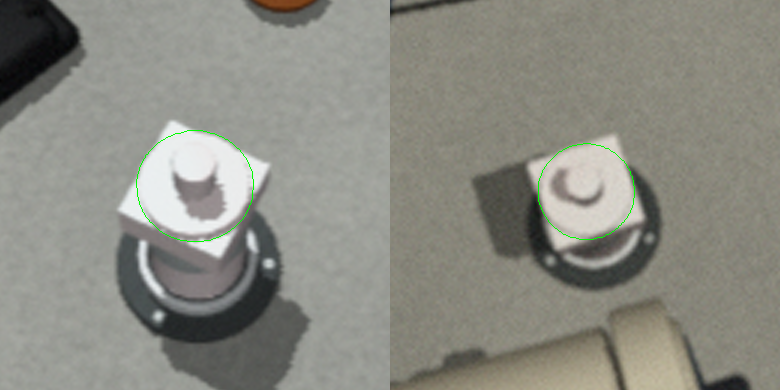

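The lid lies flat on the cartridge, with the knob at (195,165) left and (585,182) right, and its outline matches the seated pose. The mouse, jar and carton haven't moved (the carton was re-found in the scene view only). I'm handing the job in.

```bash
python3 -c "
from cell import workorder; print(workorder.sign_off())"
```

```text
the job is handed in; nothing more can be done
None
```

The filter tower is assembled on its stand (cup, sieve, cartridge, lid), each part seated level and released, with mouse, carton and jar undisturbed; I handed the job in at about 30 s, and sign-off returned no verdict.

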